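# Clamp the test cell, then hold its splash shield at the pointer

## Robot

A 6-joint arm with a two-finger parallel gripper is mounted at the origin on the work surface. World frame = base frame: x ahead of the robot, y to its left, z up, the work surface at z = 0. Lengths are in m, angles in degrees, forces in N, time in s.
With the tool pointing down it reaches from about 0.35 to 0.875 m from the base axis. Payload 4.2 kg.
Tool frame: the origin (TCP) lies on the centre line of the jaws, within the pads' length; the fingertips stand 25 mm ahead of it and the grasp point (between the pads) lies 6 mm ahead of it; z points along the fingers, y is the line along which they close (so a half turn about z gives the same grasp; the last joint's range is limited). The gripper opens to 87 mm and grips with 3 to 60 N. Pads are 19 mm wide; open, the fingers measure 117 mm over their backs; the gripper's body (75 mm by 190 mm) begins 51 mm behind the grasp point.
Start: joints at [84.775, 22.042, 0.453, 0, -68.411, -14.817], TCP at [0.214, 0.587, 0.214] pointing down, gripper open.
Joint ranges: [-179.83, 179.83], [-69.29, 118.12], [-61.27, 80.66], [-181.25, 117.63], [-171.15, -9.14], [-177.46, 177.46]. Speed limits (degrees/s): [159.86, 159.86, 180, 180, 180, 180].

## Interface

Orientations are given as a 3x3 rotation matrix whose columns are the frame's x, y, z axes.
In Python, from station import r gives the robot as it stands.
- The arm moves only by the tool move_arm, never from a script. Its argument "series" is a list of rows, each an object with "grip": the opening, from 0 (shut) to 1 (fully open); "xyz": the shift along the tool's x, y, z in mm, a list of three; "angular": the turn, a rotation vector about the tool's x, y, z in rad, a list of three. A call has 1 to 10 rows; each row is the pose to reach, as a shift and turn from the pose commanded when the call began, along the tool's axes at that moment; what a row does not reach only later rows make up. A row lasts 1/10 s, in which the tool goes at most 50 mm and 8.59 degrees, less where a joint would pass 70% of its speed; a pose out of reach is approached as far as the arm can. A call with a gripper value outside its range is refused whole. The fingers move at their own pace and stop on an object; the grip force is fixed at half the most. Time passes only in rows, so rows that repeat a pose let the fingers close. It gives the time, the measured TCP pose, the force, the opening and the grip force at its end, in the units of the state.
- r.sense(): the state, without advancing time (a new reading comes with each control period).
- r.capture(name): name is "side" or "top"; returns a dict with "img" (420x560x3 uint8, red, green, blue), "camera_matrix" (3x3 intrinsics, pixels), "k1" (the pictures are not rectified: a ray, as slopes to the right and down, at radius r is drawn at 1 + k1 r^2 times it, then the intrinsics apply), "rvec" (rotation vector, rad) and "tvec" (3), from world to camera coordinates, as OpenCV has them. Camera axes: x right, y down, z forward; pixel columns grow to the right and rows downward; lengths in m; the calibration is good to about 2 mm. A picture is of the moment at which its call begins. There is no depth.
- r.finish_job(): hands the job in; it is judged then, once.
The state is a dict: "time_s": time; "joints": joint angles; "joint_velocities": joint speeds; "effort": joint torques, N m; "tcp_pos": TCP position; "ee_rot": TCP orientation; "wrist_force": force on the tool from outside, world axes, zero at the start; "moment": the same for the moment, N m; "gripper_width": opening from 0.0 (shut) to 1.0 (fully open); "gripper_force": force on a finger pad.
Only numpy, scipy, OpenCV 4.12 (cv2) and the standard library are available. Lean on these libraries where they do the work, as an engineer would, in place of code of your own. Each camera call takes 0.05 s, during which the arm holds its last target. There are 200 camera calls.

## Task

Get the filter cell ready for its pressure test: turn the red-knobbed crank clockwise (seen from above) until it comes to its stop, so that the screw clamp's rubber foot bears firmly on the cell. Only then lift the clear splash shield by its yellow handle until it is in line with the red pointer arm beside it, and finish still holding it there with the gripper, because it falls shut if let go. Do not shift the pointer, and leave everything else on the bench where it is.

Things in the scene. Friction and masses are not known exactly. Their poses are not given: they have to be found in the camera images.
- station: Fixed aluminium base plate, 260 x 430 x 12 mm, that carries the screw clamp (to its +y side) and the splash shield (to its -y side). Origin on the bench top, at plate-frame offset (-10, +25) mm from the plate's centre; z up, x along the plate's short side and away from the robot at yaw 0. The whole station stands at varying place and yaw (up to 0.3 rad).
- crank_axis (a point): Point on the crank's vertical axis, at the mid-height of its red knob (184 mm above the bench). Axes as the station's. The grey C-shaped clamp frame lies below, up to 135 mm above the bench.
- knob_center (a point): Centre of the crank's red knob: an upright cylinder, 20 mm diameter, 44 mm tall (162 to 206 mm above the bench), 45 mm from the crank axis; it spins freely on its pin. Beneath it the crank bar's top is 160 mm above the bench.
- crank (a joint): Crank angle in rad, growing clockwise seen from above; 0 is fully open, end stop at 7.0 (more than one full turn from 0). Each rad lowers the rubber foot 2 mm; the foot meets the cell at about 5.0, and is then pressed on through a spring by 12 N per rad (about 24 N at the stop). Stiff bearing: about 0.15 N m, 3 N to 4 N at the knob; it stays where it is left. Starts between 0 and 2.
- foot: Rubber foot of the clamp, a 34 mm disc, 12 mm thick, on the screw under the clamp frame. Origin at the centre of its underside.
- cell: The filter cell to be clamped: loose round steel and brass disc, 50 mm diameter, 30 mm tall, already standing on the 18 mm tall anvil under the foot (its underside 30 mm above the bench). Origin at the centre of its underside.
- shield (a joint): Angle of the splash shield in rad: 0 lying flat on its rest, growing as the free edge rises; 1.5 upper stop. Hinge is free, falls back to 0 if let go.
- shield_hinge (a point): Middle of the shield's hinge line, 60 mm above the bench. Axes turn with the shield: x along the hinge line (same as the station's x), -y from the hinge to the free edge, z normal to the panel (up when flat). Raising the shield swings the free edge from the station's -y side up and over towards +y. Panel: clear with blue frame, 140 mm along x, 186 mm from hinge to free edge, 9 mm thick, 0.3 to 0.55 kg.
- shield_handle (a point): Grip point of the shield's yellow handle, a round bar 14 mm diameter and 62 mm long, parallel to the hinge line, that sticks out sideways from the free corner on the robot's side. The point is on the bar's axis, nearly at the middle of its length, 180 mm from the hinge line and 115 mm to -x of the shield_hinge point; the bar reaches from 30 mm beyond this point at -x to 32 mm at +x, and the shield's edge is 45 mm away at +x. Axes as the shield's.
- pointer (a joint): Angle of the red pointer arm, in rad, on the same scale as joint shield (0 flat, growing upwards): the marked angle. Set anywhere between 0.6 and 1.1. Stiff, stays put.
- pointer_hinge (a point): Red pointer arm, a bar 6 x 190 x 10 mm with a small ball at its tip, beside the shield's far (+x) edge. Origin on the shield's hinge line, axes turn with it as the shield's do (-y along the arm to the tip).
- pointer_tip (a point): Ball at the tip of the red pointer arm, 190 mm from the hinge line.
- spare_cell_center (a point): Centre of the spare cell (steel with copper top, 50 mm diameter, 30 mm tall) standing on the base plate behind the clamp. Not to be moved.
- wrench_grip (a point): Grip of a 140 mm open wrench lying on the base plate in front of the clamp. Not to be moved.
- amber_center (a point): Centre of an amber reagent bottle, 72 mm diameter, 160 mm tall. Not to be moved.
- solvent_center (a point): Centre of a clear solvent bottle, 68 mm diameter, 180 mm tall. Not to be moved.
- beaker_center (a point): Centre of a glass beaker, 72 mm diameter, 90 mm tall. Not to be moved.
- jar_center (a point): Centre of a small amber jar, 60 mm diameter, 75 mm tall. Not to be moved.
- notebook_center (a point): Centre of a blue notebook, 150 x 210 x 15 mm, lying flat. Not to be moved.

How it is judged (in metres and radians):
On the way, in this order (a step that is already met when the one before it is completed fails the run):
1. the clamp's foot is pressed on the cell with more than 8 N while the shield is still down (contact force between foot and cell above 8 N and value of joint shield below 0.2 rad), for 0.2 s.
2. the shield is raised in line with the pointer, in the gripper's fingers (angle between the z axis of shield_hinge and the z axis of pointer_hinge, either way round below 0.07 rad and contact force between the fingers and shield above 0.5 N), for 0.2 s.
At the end, for the whole second after the job is handed in: The fingers hold the shield (contact force above 0.5 N), at rest within 0.07 rad (4 degrees) of the pointer's angle, and the clamp's foot still presses on the cell with more than 8 N (all of step 2 and contact force between foot and cell above 8 N and velocity of joint shield between -0.1 and 0.1 rad/s); the arm keeps its last pose, push and grip.
It fails at once if the pointer is shifted by more than 10 mm at its tip (distance of pointer_tip from where it was at the start of the episode above 0.01 m).
It fails at once if any other thing on the bench is moved by more than 25 mm (distance of any of spare_cell_center, wrench_grip, amber_center, solvent_center, beaker_center, jar_center, notebook_center from where it was at the start of the episode above 0.025 m).
It also fails if it takes over 59 s, if anything falls off the work surface, if the arm or the gripper's body presses on something with over 40 N, if the wrist force passes 120 N, or if a joint passes its speed limit or range.

## Working session

There is one attempt and no reset: what is moved stays moved. The work goes in short steps, Python scripts to look and compute and a tool call to move; the robot and the scene stay as the last step left them, time stands still between calls to the robot, and variables do not carry over. Pictures are saved under pics/ and viewed, at most 10 in all, crops included, and the job is handed in when it is done.

Besides the shell and the picture viewer there is one more tool, called as name(argument=value, ...) on one line, values as JSON. move_arm: Moves the arm, as the interface text tells. Its arguments: {"type":"object","properties":{"series":{"type":"array"}},"required":["series"]}

```bash
mkdir -p pics; ls
python3 - <<'E'
from station import r
import cv2,pickle
d={}
for n in("side","top"):
    c=r.capture(n);d[n]=c
    cv2.imwrite(f"pics/{n}0.png",cv2.resize(c["img"][:,:,::-1],(800,600),interpolation=cv2.INTER_CUBIC))
    print(n,c["camera_matrix"],c["k1"],c["rvec"],c["tvec"])
pickle.dump(d,open("c0.pkl","wb"))
print(r.sense())
E
```

```text
pics
side [[516.11106952   0.         282.3619737 ]
 [  0.         516.11106952 204.56853308]
 [  0.           0.           1.        ]] 0.03634398360055315 [ 2.16535189 -0.30692631  0.18296674] [-0.53916784  0.21126057  1.374082  ]
top [[402.05246638   0.         282.97753045]
 [  0.         402.05246638 205.03301629]
 [  0.           0.           1.        ]] -0.10305211476609165 [ 2.01054528 -2.21396417  0.22304354] [0.07920358 0.59820883 1.20479654]
{'time_s': 0.1, 'joints': array([ 8.47743781e+01,  2.20878892e+01,  3.87274273e-01, -2.54268314e-02,
       -6.84100620e+01, -1.48162624e+01]), 'joint_velocities': array([ 0.08784805, -0.07264899,  0.0841672 ,  0.0790738 , -0.01970239,
        0.05386363]), 'effort': array([-6.59493271e-04, -3.91691208e+01,  1.87934625e+01,  4.23190132e+00,
        1.34722661e-02, -6.60255978e-05]), 'tcp_pos': array([0.21398913, 0.58663841, 0.21285027]), 'ee_rot': array([[ 9.39386263e-01, -3.42860182e-01, -5.86861389e-04],
       [-3.42860671e-01, -9.39384375e-01, -1.88602894e-03],
       [ 9.53558066e-05,  1.97292137e-03, -9.99998049e-01]]), 'wrist_force': array([-0.2597512 , -0.50275971,  0.06583046]), 'moment': array([0.05516871, 0.0538241 , 0.05692072]), 'gripper_force': 0.0, 'gripper_width': 0.9997111188679426}
```

View pics/side0.png

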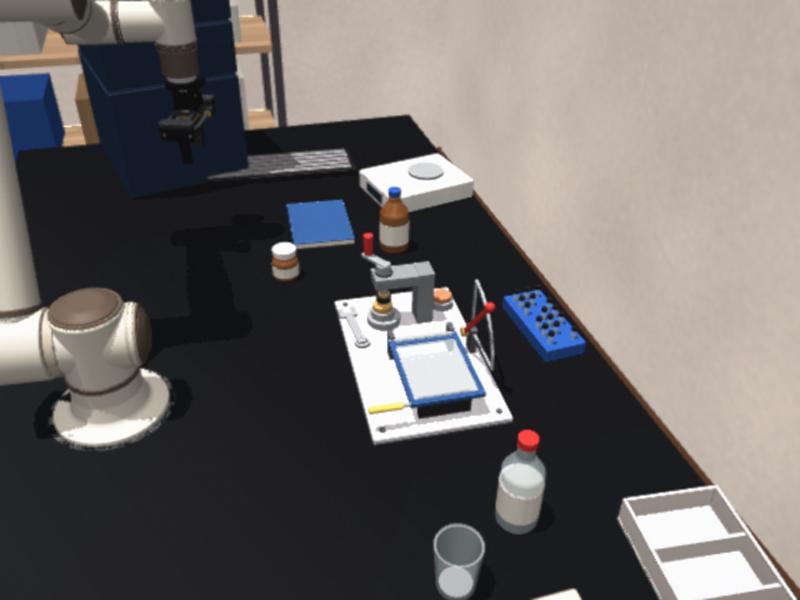

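View pics/top0.png

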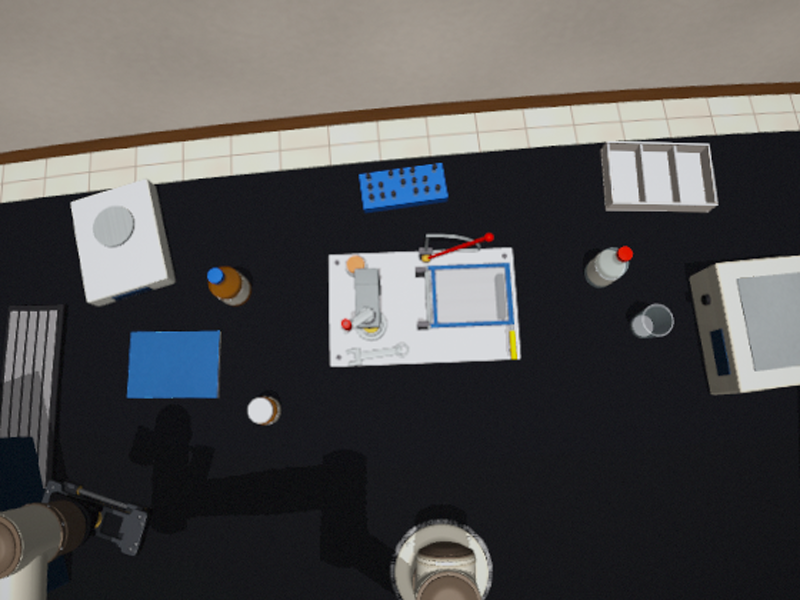

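Side view: knob (368,244), pointer tip (490,307), handle (386,408). Top view: plate corners (329,254), (513,248), (520,359), (330,366), knob (346,323), pointer tip (490,237). I'll enlarge both.

```bash
cat > h.py <<'E'
import cv2,numpy as np
def ray(c,u,v):
    K=np.array(c["camera_matrix"]);k=np.array([c["k1"],0,0,0.])
    p=cv2.undistortPoints(np.array([[[u,v]]],float),K,k)[0,0]
    R=cv2.Rodrigues(np.array(c["rvec"],float))[0];t=np.array(c["tvec"],float).ravel()
    d=R.T@np.array([p[0],p[1],1]);return -R.T@t,d/np.linalg.norm(d)
def onz(c,u,v,z):
    o,d=ray(c,u,v);return o+d*(z-o[2])/d[2]
def tri(c1,p1,c2,p2):
    o1,d1=ray(c1,*p1);o2,d2=ray(c2,*p2)
    s=np.linalg.lstsq(np.stack([d1,-d2],1),o2-o1,rcond=None)[0]
    a,b=o1+s[0]*d1,o2+s[1]*d2;return (a+b)/2,np.linalg.norm(a-b)
def crop(c,x,y,w,h,f):
    return cv2.resize(c["img"][y:y+h,x:x+w,::-1],None,fx=f,fy=f,interpolation=cv2.INTER_CUBIC)
def proj(c,P):
    return cv2.projectPoints(np.array(P,float).reshape(-1,3),np.array(c["rvec"],float),np.array(c["tvec"],float),np.array(c["camera_matrix"]),np.array([c["k1"],0,0,0.]))[0][:,0]
E
python3 - <<'E'
import pickle,cv2,numpy as np
from h import *
d=pickle.load(open("c0.pkl","rb"))
cv2.imwrite("pics/s1.png",crop(d["side"],230,150,133,160,3.75*1))
cv2.imwrite("pics/t1.png",crop(d["top"],220,155,160,110,5))
E
```

```text
(no output)
```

View pics/s1.png

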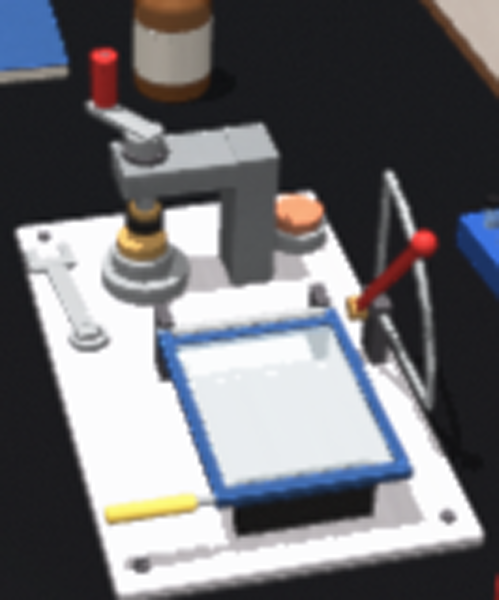

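View pics/t1.png

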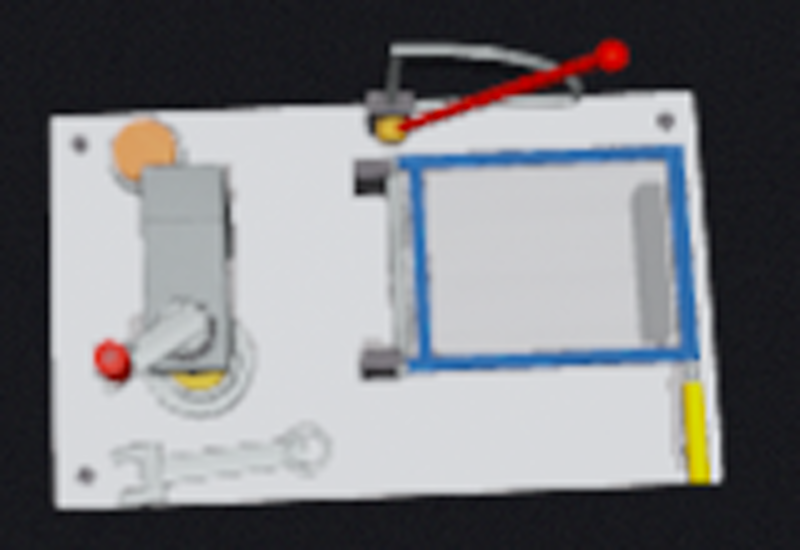

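Crops: side – knob (103,77), tip ball (424,243), handle ends (107,514)–(195,503). Top – corners (50,116), (692,92), (720,482), (56,508), knob (112,357), tip (612,54), handle (694,382)–(700,482).

```bash
cat > m.py <<'E'
import pickle,numpy as np
from h import *
d=pickle.load(open("c0.pkl","rb"));S,T=d["side"],d["top"]
s=lambda x,y:(230+(x+.5)/3.75-.5,150+(y+.5)/3.75-.5); t=lambda x,y:(220+(x+.5)/5-.5,155+(y+.5)/5-.5)
top=[onz(T,*t(*p),.012) for p in((50,116),(692,92),(720,482),(56,508))]
sd=[onz(S,*s(*p),.012) for p in((17,229),(482,537),(122,597))]
print(np.round(top,4),np.round(sd,4))
# corners in station frame: centre at (+10,-25)
C=np.array([[.140,.190],[.140,-.240],[-.120,-.240],[-.120,.190]])
P=np.array(top)[:,:2]
A=C-C.mean(0);B=P-P.mean(0);th=np.arctan2((A[:,0]*B[:,1]-A[:,1]*B[:,0]).sum(),(A*B).sum())
R=np.array([[np.cos(th),-np.sin(th)],[np.sin(th),np.cos(th)]]);o=P.mean(0)-R@C.mean(0)
print("yaw",th,"org",o,"res",np.round(P-(C@R.T+o),4))
loc=lambda p:np.r_[R.T@(p[:2]-o),p[2]]
for n,a,b in(("knob",(103,77),(112,357)),("tip",(424,243),(612,54)),("hA",(107,514),(700,482)),("hB",(195,503),(694,382)),("hub",(148,142),(188,330))):
    p,e=tri(S,s(*a),T,t(*b));print(n,np.round(p,4),"err",round(e,4),"station",np.round(loc(p),4))
E
python3 m.py
```

```text
[[ 0.7231  0.189   0.012 ]
 [ 0.6982 -0.2396  0.012 ]
 [ 0.4381 -0.223   0.012 ]
 [ 0.4628  0.2032  0.012 ]] [[ 0.4634  0.2025  0.012 ]
 [ 0.6966 -0.2419  0.012 ]
 [ 0.4414 -0.2288  0.012 ]]
yaw -0.05826735703286441 org [0.57202996 0.00795573] res [[ 0.0002 -0.0005]
 [ 0.0004  0.0002]
 [-0.0001  0.0017]
 [-0.0005 -0.0014]]
knob [0.5269 0.1436 0.1868] err 0.0028 station [-0.053   0.1328  0.1868]
tip [ 0.671  -0.1547  0.2084] err 0.0002 station [ 0.1083 -0.1566  0.2084]
hA [ 0.4372 -0.2006  0.0625] err 0.0031 station [-0.1224 -0.216   0.0625]
hB [ 0.4983 -0.205   0.0612] err 0.0005 station [-0.0612 -0.2169  0.0612]
hub [0.5482 0.1014 0.1486] err 0.004 station [-0.0293  0.0919  0.1486]
```

Yaw −0.058, pointer ≈0.89 rad. The knob is near (0.527, 0.144). I'm setting out towards a spot above the knob, turning the tool square to the station.

move_arm(series=[{"grip":1,"xyz":[20,14,-40],"angular":[0,0,-0.05]},{"grip":1,"xyz":[65,45,-55],"angular":[0,0,-0.1]},{"grip":1,"xyz":[105,73,-55],"angular":[0,0,-0.15]},{"grip":1,"xyz":[145,101,-55],"angular":[0,0,-0.2]},{"grip":1,"xyz":[185,129,-55],"angular":[0,0,-0.25]},{"grip":1,"xyz":[225,157,-55],"angular":[0,0,-0.291]},{"grip":1,"xyz":[265,185,-55],"angular":[0,0,-0.291]},{"grip":1,"xyz":[305,213,-55],"angular":[0,0,-0.291]},{"grip":1,"xyz":[345,240,-55],"angular":[0,0,-0.291]},{"grip":1,"xyz":[380,264,-55],"angular":[0,0,-0.291]}])

```text
time_s: 1.1
tcp_pos: [0.4813, 0.2067, 0.2686]
ee_rot: [[0.998, -0.059, -0.0], [-0.059, -0.998, -0.0], [-0.0, 0.0, -1.0]]
wrist_force: [0.3, 0.3, 0.6]
gripper_width: 1.001
gripper_force: 0.0
```

```bash
cat >> m.py <<'E'
print("--- axis candidates")
# hub/bar end centre at z~.157, anvil centre at z=.03
for z in(.150,.160): print(z,onz(T,*t(189,329),z),onz(S,*s(147,140),z))
print("anvil",onz(S,*s(146,272),.030))
print("knob top T",onz(T,*t(113,354),.206),"S top",onz(S,*s(104,54),.206),"S ctr",onz(S,*s(103.5,78),.184))
E
python3 m.py|sed -n '/---/,$p'
```

```text
--- axis candidates
0.15 [0.54647002 0.10098015 0.15      ] [0.54966652 0.10238994 0.15      ]
0.16 [0.54471611 0.10044243 0.16      ] [0.54556394 0.08756884 0.16      ]
anvil [0.546231   0.09215778 0.03      ]
knob top T [0.52672404 0.14097277 0.206     ] S top [0.52700106 0.14571641 0.206     ] S ctr [0.52652508 0.14641857 0.184     ]
```

move_arm(series=[{"grip":1,"xyz":[20,25,0],"angular":[0,0,0]},{"grip":1,"xyz":[45,55,0],"angular":[0,0,0]},{"grip":1,"xyz":[49,60,10],"angular":[0,0,0]},{"grip":0.7,"xyz":[49,60,45],"angular":[0,0,0]},{"grip":0.6,"xyz":[49,60,74],"angular":[0,0,0]},{"grip":0.5,"xyz":[49,60,74],"angular":[0,0,0]},{"grip":0.5,"xyz":[49,60,74],"angular":[0,0,0]}])

```text
time_s: 1.8
tcp_pos: [0.5261, 0.1463, 0.195]
ee_rot: [[0.998, -0.058, -0.0], [-0.058, -0.998, -0.001], [-0.0, 0.001, -1.0]]
wrist_force: [1.1, 0.9, 0.3]
gripper_width: 0.723
gripper_force: 0.0
```

Run:
```python
from station import r
from h import *
a=r.capture("side");b=r.capture("top")
A=crop(a,225,110,75,100,5);B=crop(b,205,190,80,100,5)
cv2.imwrite("pics/close.png",np.hstack([A,B]));print(A.shape,B.shape)
s=r.sense();print(s["tcp_pos"],s["wrist_force"],s["gripper_width"])
tip=s["tcp_pos"]+s["ee_rot"]@[0,0,.025]
print(proj(a,[s["tcp_pos"],tip]),proj(b,[s["tcp_pos"],tip]))
```

```text
(500, 375, 3) (500, 400, 3)
[0.52702612 0.14690845 0.19663412] [0.15920362 0.56573937 0.38041539] 0.6341143027558582
[[257.30929233 166.60927223]
 [257.42729448 173.92142385]] [[240.42511588 226.01524221]
 [241.37441546 227.33798088]]
```

View pics/close.png

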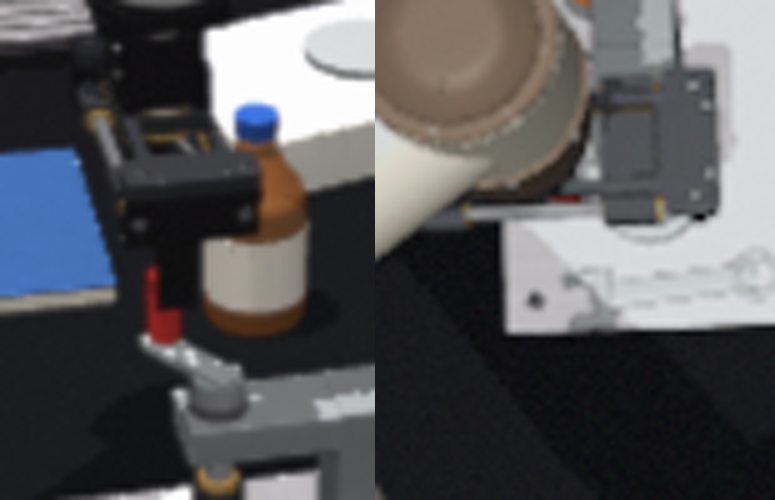

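The side view shows the knob (163,300) on the TCP's line, between the fingers. Now closing with a 2 mm y correction.

move_arm(series=[{"grip":0.4,"xyz":[0,2,1],"angular":[0,0,0]},{"grip":0.35,"xyz":[0,2,1],"angular":[0,0,0]},{"grip":0.3,"xyz":[0,2,1],"angular":[0,0,0]},{"grip":0.26,"xyz":[0,2,1],"angular":[0,0,0]},{"grip":0.2,"xyz":[0,2,1],"angular":[0,0,0]},{"grip":0.1,"xyz":[0,2,1],"angular":[0,0,0]},{"grip":0.1,"xyz":[0,2,1],"angular":[0,0,0]}])

```text
time_s: 2.6
tcp_pos: [0.5258, 0.1434, 0.194]
ee_rot: [[0.998, -0.059, -0.0], [-0.059, -0.998, -0.001], [-0.0, 0.001, -1.0]]
wrist_force: [-0.6, -4.2, 1.3]
gripper_width: 0.203
gripper_force: 30.0
```

```bash
cat > tab.py <<'E'
import numpy as np,sys
# usage: phi0(world angle of knob, rad), step, n ; offsets in tool x,y (yaw -.0585)
p0,st,n=map(float,sys.argv[1:4]);R=45.;x=np.array([np.cos(.0585),-np.sin(.0585)]);y=np.array([x[1],-x[0]])
for i in range(1,int(n)+1):
    a=p0-st*i;d=R*np.array([np.cos(a)-np.cos(p0),np.sin(a)-np.sin(p0)]);print(i,np.round([d@x,d@y],1).tolist())
E
python3 tab.py 1.994 0.1 8
python3 -c "
from station import r;s=r.sense();print(s['tcp_pos'],s['wrist_force'])"
```

```text
1 [4.1, -1.9]
2 [8.3, -3.3]
3 [12.7, -4.4]
4 [17.2, -5.0]
5 [21.7, -5.1]
6 [26.2, -4.8]
7 [30.6, -4.1]
8 [34.9, -2.9]
[0.52582481 0.14339415 0.19398118] [-0.5902443  -4.21637923  1.2961179 ]
```

move_arm(series=[{"grip":0.1,"xyz":[4.1,-1.5,0],"angular":[0,0,0]},{"grip":0.1,"xyz":[8.3,-2.7,0],"angular":[0,0,0]},{"grip":0.1,"xyz":[12.7,-3.7,0],"angular":[0,0,0]},{"grip":0.1,"xyz":[17.2,-4.2,0],"angular":[0,0,0]},{"grip":0.1,"xyz":[21.7,-4.3,0],"angular":[0,0,0]},{"grip":0.1,"xyz":[26.2,-4.0,0],"angular":[0,0,0]},{"grip":0.1,"xyz":[30.6,-3.3,0],"angular":[0,0,0]}])

```text
time_s: 3.3
tcp_pos: [0.5579, 0.1475, 0.194]
ee_rot: [[0.998, -0.058, 0.002], [-0.058, -0.998, 0.003], [0.002, -0.003, -1.0]]
wrist_force: [-2.5, 3.8, 3.4]
gripper_width: 0.2
gripper_force: 30.0
```

```bash
python3 tab.py 1.331 0.1 10;python3 tab.py .331 0.1 10
```

```text
1 [4.4, 1.0]
2 [8.6, 2.5]
3 [12.7, 4.4]
4 [16.6, 6.7]
5 [20.2, 9.3]
6 [23.6, 12.3]
7 [26.6, 15.6]
8 [29.3, 19.2]
9 [31.6, 23.1]
10 [33.5, 27.2]
1 [1.5, 4.2]
2 [2.6, 8.6]
3 [3.2, 13.1]
4 [3.4, 17.6]
5 [3.1, 22.1]
6 [2.4, 26.5]
7 [1.2, 30.8]
8 [-0.4, 35.0]
9 [-2.4, 39.1]
10 [-4.8, 42.9]
```

Adding +0.5/−1 in tool x/y to relieve the y force.

move_arm(series=[{"grip":0.1,"xyz":[4.7,0.3,0],"angular":[0,0,0]},{"grip":0.1,"xyz":[9.1,1.5,0],"angular":[0,0,0]},{"grip":0.1,"xyz":[13.2,3.4,0],"angular":[0,0,0]},{"grip":0.1,"xyz":[17.1,5.7,0],"angular":[0,0,0]},{"grip":0.1,"xyz":[20.7,8.3,0],"angular":[0,0,0]},{"grip":0.1,"xyz":[24.1,11.3,0],"angular":[0,0,0]},{"grip":0.1,"xyz":[27.1,14.6,0],"angular":[0,0,0]},{"grip":0.1,"xyz":[29.8,18.2,0],"angular":[0,0,0]},{"grip":0.1,"xyz":[32.1,22.1,0],"angular":[0,0,0]},{"grip":0.1,"xyz":[34.0,26.2,0],"angular":[0,0,0]}])

```text
time_s: 4.3
tcp_pos: [0.5904, 0.1175, 0.1941]
ee_rot: [[0.998, -0.059, 0.003], [-0.059, -0.998, 0.001], [0.003, -0.001, -1.0]]
wrist_force: [2.3, 4.6, 1.0]
gripper_width: 0.204
gripper_force: 30.0
```

move_arm(series=[{"grip":0.1,"xyz":[1.4,4.2,0],"angular":[0,0,0]},{"grip":0.1,"xyz":[2.4,8.6,0],"angular":[0,0,0]},{"grip":0.1,"xyz":[3.0,13.1,0],"angular":[0,0,0]},{"grip":0.1,"xyz":[3.2,17.6,0],"angular":[0,0,0]},{"grip":0.1,"xyz":[2.9,22.1,0],"angular":[0,0,0]},{"grip":0.1,"xyz":[2.2,26.5,0],"angular":[0,0,0]},{"grip":0.1,"xyz":[1.0,30.8,0],"angular":[0,0,0]},{"grip":0.1,"xyz":[-0.6,35.0,0],"angular":[0,0,0]},{"grip":0.1,"xyz":[-2.6,39.1,0],"angular":[0,0,0]},{"grip":0.1,"xyz":[-5.0,42.9,0],"angular":[0,0,0]}])

```text
time_s: 5.3
tcp_pos: [0.5815, 0.0743, 0.194]
ee_rot: [[0.998, -0.059, 0.0], [-0.059, -0.998, -0.0], [0.0, 0.0, -1.0]]
wrist_force: [3.3, 0.9, 1.1]
gripper_width: 0.202
gripper_force: 30.0
```

```bash
python3 tab.py -.669 0.1 10;python3 tab.py -1.669 0.1 10;python3 tab.py -2.669 0.1 10
```

```text
1 [-2.8, 3.6]
2 [-5.9, 6.8]
3 [-9.3, 9.7]
4 [-13.0, 12.3]
5 [-16.9, 14.5]
6 [-21.0, 16.3]
7 [-25.3, 17.7]
8 [-29.7, 18.6]
9 [-34.2, 19.1]
10 [-38.7, 19.2]
1 [-4.5, -0.4]
2 [-8.9, -1.3]
3 [-13.2, -2.5]
4 [-17.4, -4.2]
5 [-21.3, -6.4]
6 [-25.1, -8.9]
7 [-28.5, -11.7]
8 [-31.7, -14.9]
9 [-34.5, -18.4]
10 [-37.0, -22.2]
1 [-2.1, -4.0]
2 [-3.8, -8.2]
3 [-5.0, -12.5]
4 [-5.8, -16.9]
5 [-6.2, -21.4]
6 [-6.1, -25.9]
7 [-5.6, -30.4]
8 [-4.6, -34.7]
9 [-3.2, -39.0]
10 [-1.3, -43.1]
```

move_arm(series=[{"grip":0.1,"xyz":[-2.8,3.6,0],"angular":[0,0,0]},{"grip":0.1,"xyz":[-5.9,6.8,0],"angular":[0,0,0]},{"grip":0.1,"xyz":[-9.3,9.7,0],"angular":[0,0,0]},{"grip":0.1,"xyz":[-13.0,12.3,0],"angular":[0,0,0]},{"grip":0.1,"xyz":[-16.9,14.5,0],"angular":[0,0,0]},{"grip":0.1,"xyz":[-21.0,16.3,0],"angular":[0,0,0]},{"grip":0.1,"xyz":[-25.3,17.7,0],"angular":[0,0,0]},{"grip":0.1,"xyz":[-29.7,18.6,0],"angular":[0,0,0]},{"grip":0.1,"xyz":[-34.2,19.1,0],"angular":[0,0,0]},{"grip":0.1,"xyz":[-38.7,19.2,0],"angular":[0,0,0]}])

```text
time_s: 6.3
tcp_pos: [0.5421, 0.0588, 0.194]
ee_rot: [[0.998, -0.059, 0.002], [-0.059, -0.998, 0.001], [0.002, -0.002, -1.0]]
wrist_force: [4.7, 4.4, 1.1]
gripper_width: 0.197
gripper_force: 30.0
```

move_arm(series=[{"grip":0.1,"xyz":[-4.5,-0.4,0],"angular":[0,0,0]},{"grip":0.1,"xyz":[-8.9,-1.3,0],"angular":[0,0,0]},{"grip":0.1,"xyz":[-13.2,-2.5,0],"angular":[0,0,0]},{"grip":0.1,"xyz":[-17.4,-4.2,0],"angular":[0,0,0]},{"grip":0.1,"xyz":[-21.3,-6.4,0],"angular":[0,0,0]},{"grip":0.1,"xyz":[-25.1,-8.9,0],"angular":[0,0,0]},{"grip":0.1,"xyz":[-28.5,-11.7,0],"angular":[0,0,0]},{"grip":0.1,"xyz":[-31.7,-14.9,0],"angular":[0,0,0]},{"grip":0.1,"xyz":[-34.5,-18.4,0],"angular":[0,0,0]},{"grip":0.1,"xyz":[-37.0,-22.2,0],"angular":[0,0,0]}])

```text
time_s: 7.3
tcp_pos: [0.5076, 0.0823, 0.194]
ee_rot: [[0.998, -0.058, 0.004], [-0.058, -0.998, -0.0], [0.004, 0.0, -1.0]]
wrist_force: [8.2, 0.5, -1.8]
gripper_width: 0.2
gripper_force: 30.0
```

move_arm(series=[{"grip":0.1,"xyz":[-1.3,-4.0,0],"angular":[0,0,0]},{"grip":0.1,"xyz":[-2.6,-8.2,0],"angular":[0,0,0]},{"grip":0.1,"xyz":[-3.5,-12.5,0],"angular":[0,0,0]},{"grip":0.1,"xyz":[-4.3,-16.9,0],"angular":[0,0,0]},{"grip":0.1,"xyz":[-4.7,-21.4,0],"angular":[0,0,0]}])

```text
time_s: 7.8
tcp_pos: [0.5024, 0.102, 0.1939]
ee_rot: [[0.998, -0.059, -0.001], [-0.059, -0.998, -0.004], [-0.001, 0.004, -1.0]]
wrist_force: [4.5, -4.0, 2.0]
gripper_width: 0.199
gripper_force: 30.0
```

move_arm(series=[{"grip":0.1,"xyz":[0.1,-4.5,0],"angular":[0,0,0]},{"grip":0.1,"xyz":[0.6,-9.0,0],"angular":[0,0,0]},{"grip":0.1,"xyz":[1.6,-13.3,0],"angular":[0,0,0]},{"grip":0.1,"xyz":[3.0,-17.6,0],"angular":[0,0,0]},{"grip":0.1,"xyz":[4.9,-21.7,0],"angular":[0,0,0]}])

```text
time_s: 8.3
tcp_pos: [0.5066, 0.1225, 0.1938]
ee_rot: [[0.998, -0.059, -0.006], [-0.059, -0.998, -0.006], [-0.005, 0.006, -1.0]]
wrist_force: [-2.2, -4.3, 6.6]
gripper_width: 0.201
gripper_force: 30.0
```

```bash
python3 tab.py -3.669 0.1 8;python3 tab.py -4.169 0.1 5;python3 tab.py -4.669 0.1 5
```

```text
1 [2.2, -3.9]
2 [4.8, -7.6]
3 [7.8, -11.0]
4 [11.1, -14.0]
5 [14.7, -16.8]
6 [18.5, -19.1]
7 [22.5, -21.1]
8 [26.8, -22.6]
1 [3.8, -2.4]
2 [7.9, -4.3]
3 [12.1, -5.9]
4 [16.5, -7.0]
5 [20.9, -7.7]
1 [4.5, -0.2]
2 [9.0, -0.0]
3 [13.4, 0.6]
4 [17.8, 1.8]
5 [22.0, 3.3]
```

move_arm(series=[{"grip":0.1,"xyz":[2.2,-3.9,0],"angular":[0,0,0]},{"grip":0.1,"xyz":[4.8,-7.6,0],"angular":[0,0,0]},{"grip":0.1,"xyz":[7.8,-11.0,0],"angular":[0,0,0]},{"grip":0.1,"xyz":[11.1,-14.0,0],"angular":[0,0,0]},{"grip":0.1,"xyz":[14.7,-16.8,0],"angular":[0,0,0]}])

```text
time_s: 8.8
tcp_pos: [0.5166, 0.136, 0.1935]
ee_rot: [[0.998, -0.059, -0.019], [-0.06, -0.998, -0.012], [-0.019, 0.013, -1.0]]
wrist_force: [-19.1, -8.8, 18.7]
gripper_width: 0.197
gripper_force: 30.0
```

Force rises to ~20 N tangentially at 6.0 rad of sweep: the stop is reached. I'll relax the push, open and rise.

move_arm(series=[{"grip":0.1,"xyz":[0,0,0],"angular":[0,0,0]},{"grip":0.1,"xyz":[-3,3,0],"angular":[0,0,0]},{"grip":0.1,"xyz":[-6,5,0],"angular":[0,0,0]},{"grip":0.5,"xyz":[-6,5,0],"angular":[0,0,0]},{"grip":0.7,"xyz":[-6,5,0],"angular":[0,0,0]},{"grip":0.7,"xyz":[-6,5,-5],"angular":[0,0,0]},{"grip":0.7,"xyz":[-6,5,-40],"angular":[0,0,0]},{"grip":0.7,"xyz":[-6,5,-75],"angular":[0,0,0]},{"grip":0.7,"xyz":[-6,5,-75],"angular":[0,0,0]}])

```text
time_s: 9.7
tcp_pos: [0.5208, 0.1373, 0.2739]
ee_rot: [[0.998, -0.058, 0.009], [-0.058, -0.998, 0.003], [0.009, -0.003, -1.0]]
wrist_force: [-0.8, 0.4, 0.8]
gripper_width: 0.644
gripper_force: 0.0
```

Run:
```python
from station import r
from h import *
a=r.capture("side");b=r.capture("top")
cv2.imwrite("pics/after.png",np.hstack([crop(a,230,140,100,110,4),crop(b,215,160,80,110,4)]))
```

```text
(no output)
```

View pics/after.png

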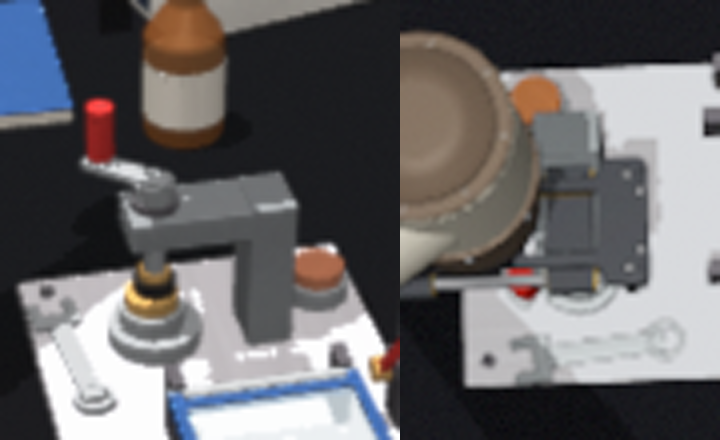

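Side view: the black foot sits on the brass cell (155,283), knob now at (100,130), other items unmoved. On to the handle.

move_arm(series=[{"grip":0.6,"xyz":[-2,20,0],"angular":[0,0,0]},{"grip":0.6,"xyz":[-6,60,0],"angular":[0,0,0]},{"grip":0.6,"xyz":[-10,100,0],"angular":[0,0,0]},{"grip":0.6,"xyz":[-14,140,0],"angular":[0,0,0]},{"grip":0.6,"xyz":[-18,180,0],"angular":[0,0,0]},{"grip":0.6,"xyz":[-22,220,0],"angular":[0,0,0]},{"grip":0.6,"xyz":[-26,260,0],"angular":[0,0,0]},{"grip":0.6,"xyz":[-30,300,0],"angular":[0,0,0]},{"grip":0.6,"xyz":[-34,335,0],"angular":[0,0,0]},{"grip":0.6,"xyz":[-34,342,0],"angular":[0,0,0]}])

```text
time_s: 10.8
tcp_pos: [0.4624, -0.2051, 0.2669]
ee_rot: [[0.998, -0.063, -0.005], [-0.063, -0.998, 0.001], [-0.005, -0.0, -1.0]]
wrist_force: [-1.0, 0.2, -0.6]
gripper_width: 0.598
gripper_force: 0.0
```

move_arm(series=[{"grip":0.6,"xyz":[0,0,30],"angular":[0,0,0]},{"grip":0.6,"xyz":[0,0,70],"angular":[0,0,0]},{"grip":0.6,"xyz":[0,0,110],"angular":[0,0,0]},{"grip":0.6,"xyz":[0,0,130],"angular":[0,0,0]},{"grip":0.6,"xyz":[0,0,130],"angular":[0,0,0]}])

```text
time_s: 11.3
tcp_pos: [0.461, -0.2017, 0.1346]
ee_rot: [[0.998, -0.059, -0.01], [-0.059, -0.998, 0.002], [-0.01, -0.001, -1.0]]
wrist_force: [-0.3, -0.5, 0.4]
gripper_width: 0.6
gripper_force: 0.0
```

Run:
```python
from station import r
from h import *
a=r.capture("side");b=r.capture("top")
cv2.imwrite("pics/hand.png",np.hstack([crop(a,225,220,95,100,4),crop(b,305,180,95,100,4)]))
s=r.sense();print(s["tcp_pos"],s["wrist_force"]);T=s["tcp_pos"]
print((proj(a,[T,T+[0,0,-.025]])-[225,220])*4)
```

```text
[ 0.46439121 -0.20252111  0.1386801 ] [-0.32105165 -0.73465868  0.08961326]
[[173.28065172 169.02713812]
 [173.22384153 199.92080423]]
```

View pics/hand.png

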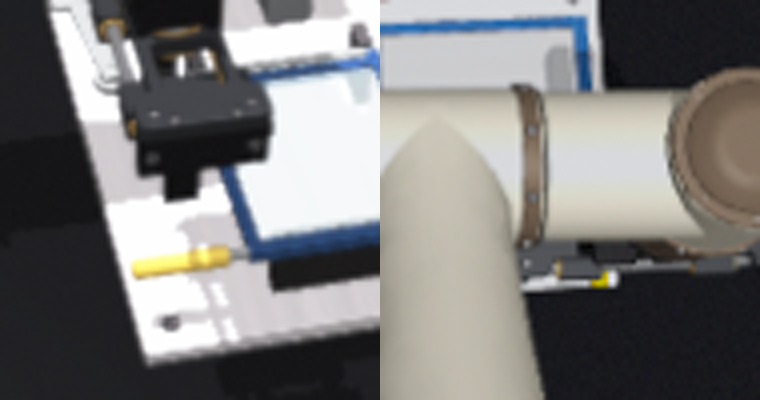

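The finger (181,185) stands over the middle of the handle (132–230,265). Going down and gripping.

move_arm(series=[{"grip":0.6,"xyz":[0,0,30],"angular":[0,0,0]},{"grip":0.6,"xyz":[0,0,60],"angular":[0,0,0]},{"grip":0.5,"xyz":[0,0,71],"angular":[0,0,0]},{"grip":0.4,"xyz":[0,0,71],"angular":[0,0,0]},{"grip":0.3,"xyz":[0,0,71],"angular":[0,0,0]},{"grip":0.2,"xyz":[0,0,71],"angular":[0,0,0]},{"grip":0.1,"xyz":[0,0,71],"angular":[0,0,0]},{"grip":0,"xyz":[0,0,71],"angular":[0,0,0]},{"grip":0,"xyz":[0,0,71],"angular":[0,0,0]}])

```text
time_s: 12.3
tcp_pos: [0.4645, -0.2028, 0.0683]
ee_rot: [[0.998, -0.059, 0.001], [-0.059, -0.998, -0.0], [0.001, 0.0, -1.0]]
wrist_force: [0.3, 0.3, -0.3]
gripper_width: 0.056
gripper_force: 0.0
```

```bash
cat > arc.py <<'E'
import numpy as np,sys
# shield lifts from angle a0 to a1 in n rows; tool z at start points down, tilted by k*(a-a0); TCP 6mm behind bar
a0,a1,n,k=map(float,sys.argv[1:5])
for a in np.linspace(a0,a1,int(n)+1)[1:]:
    g=lambda a:180*np.array([-np.cos(a),np.sin(a)])   # station y,z of bar
    t=k*(a-a0); back=lambda t:6*np.array([np.sin(t),np.cos(t)])
    d=g(a)+back(t)-g(a0)-back(0)
    print(round(a,3),"tool y,z",np.round([-d[0],-d[1]],1),"angular x",round(-t,3))
E
python3 arc.py 0 .5 10 .5
python3 -c "
from station import r;s=r.sense();print(s)"
```

```text
0.05 tool y,z [-0.4 -9. ] angular x -0.025
0.1 tool y,z [ -1.2 -18. ] angular x -0.05
0.15 tool y,z [ -2.5 -26.9] angular x -0.075
0.2 tool y,z [ -4.2 -35.7] angular x -0.1
0.25 tool y,z [ -6.3 -44.5] angular x -0.125
0.3 tool y,z [ -8.9 -53.1] angular x -0.15
0.35 tool y,z [-12.  -61.6] angular x -0.175
0.4 tool y,z [-15.4 -70. ] angular x -0.2
0.45 tool y,z [-19.3 -78.1] angular x -0.225
0.5 tool y,z [-23.5 -86.1] angular x -0.25
{'time_s': 12.3, 'joints': array([-5.20649387e+00,  1.99422387e+01, -2.69956850e+01,  4.85158227e-03,
       -4.30117044e+01,  9.18328552e+01]), 'joint_velocities': array([-0.00384007,  0.33149063, -0.15521505, -0.01479638,  0.19926372,
        0.00796391]), 'effort': array([ 6.24720225e-03, -3.23585415e+01,  1.38864881e+01,  3.02545443e+00,
        7.77194998e-02, -4.48043393e-04]), 'tcp_pos': array([ 0.4644727 , -0.20280373,  0.06830109]), 'ee_rot': array([[ 9.98270267e-01, -5.87853392e-02,  8.70289163e-04],
       [-5.87852416e-02, -9.98270643e-01, -1.37302879e-04],
       [ 8.76855518e-04,  8.59052233e-05, -9.99999612e-01]]), 'wrist_force': array([ 0.27197324,  0.33319089, -0.27585829]), 'moment': array([ 0.01319123,  0.02450155, -0.00526722]), 'gripper_force': 0.0, 'gripper_width': 0.05640846275860289}
```

The width passed the bar's size with no force, so something is off. Taking a look.

Run:
```python
from station import r
from h import *
a=r.capture("side")
cv2.imwrite("pics/miss.png",crop(a,235,230,90,80,7))
s=r.sense();T=s["tcp_pos"];print(s["gripper_width"],s["gripper_force"])
print((proj(a,[T,T+[0,0,-.025]])-[235,230])*7)
```

```text
0.03532275592393384 0.0
[[233.19866549 375.71355187]
 [233.09859986 426.52582655]]
```

View pics/miss.png

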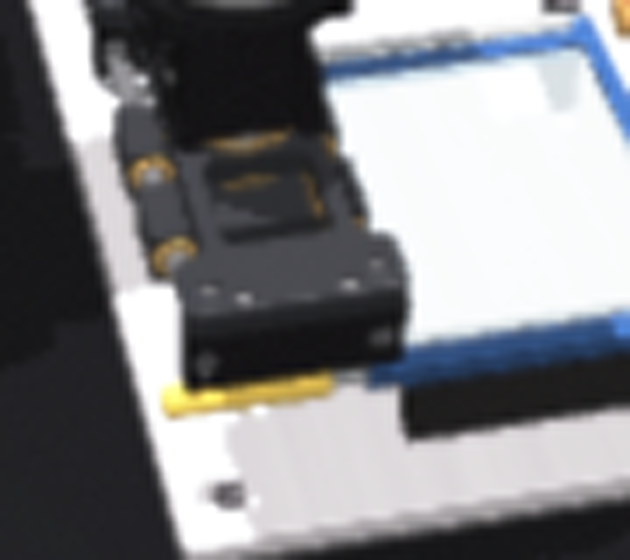

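Run:
```python
from station import r
from h import *
a=r.capture("side")
off=np.array([225,220]);T=np.array([.4644,-.2025,.1387])
print("hand.png near tip (y-.030/-.041) z-25",(proj(a,[T+[0,-.026,-.025],T+[0,-.041,-.025],T+[0,-.041,0]])-off)*4, "seen (181,198)")
off=np.array([225,110]);T=np.array([.527,.1469,.1966])
print("close.png",(proj(a,[T+[0,-.028,-.025],T+[0,-.043,-.025],T+[0,-.043,0]])-off)*5,"seen (178,308)")
T=r.sense()["tcp_pos"];off=np.array([235,230])
print("miss: body edge",(proj(a,[T+[0,-.095,.045],T+[0,-.06,.045],T+[0,-.015,-.025],T+[0,0,-.025]])-off)*7)
```

```text
hand.png near tip (y-.030/-.041) z-25 [[184.66848657 228.08084157]
 [191.44133942 244.78491764]
 [191.7125879  213.58659723]] seen (181,198)
close.png [[173.98142635 344.18011505]
 [180.55317223 357.58314999]
 [180.24921436 320.52049067]] seen (178,308)
miss: body edge [[309.69150639 470.49794148]
 [280.41549632 398.22065379]
 [244.03891637 455.58829064]
 [232.92527422 426.8143273 ]]
```

The gripper looks some 25 mm higher than nominal in three pictures: the tips seem to have closed just above the bar. I'll rise, open and go about 18 mm deeper (still clear of the plate by the nominal geometry).

move_arm(series=[{"grip":0,"xyz":[0,0,-25],"angular":[0,0,0]},{"grip":0.5,"xyz":[0,0,-25],"angular":[0,0,0]},{"grip":0.6,"xyz":[0,0,-25],"angular":[0,0,0]},{"grip":0.6,"xyz":[0,0,-25],"angular":[0,0,0]},{"grip":0.6,"xyz":[0,0,-25],"angular":[0,0,0]},{"grip":0.6,"xyz":[0,0,-25],"angular":[0,0,0]},{"grip":0.6,"xyz":[0,0,-5],"angular":[0,0,0]},{"grip":0.6,"xyz":[0,0,10],"angular":[0,0,0]},{"grip":0.6,"xyz":[0,0,18],"angular":[0,0,0]},{"grip":0.6,"xyz":[0,0,18],"angular":[0,0,0]}])

```text
time_s: 13.4
tcp_pos: [0.4633, -0.2026, 0.0486]
ee_rot: [[0.998, -0.059, -0.003], [-0.059, -0.998, 0.0], [-0.003, -0.0, -1.0]]
wrist_force: [-0.9, -0.2, 0.9]
gripper_width: 0.596
gripper_force: 0.0
```

Run:
```python
from station import r
from h import *
a=r.capture("side");s=r.sense();print(s["tcp_pos"],s["wrist_force"],s["gripper_width"])
cv2.imwrite("pics/open.png",crop(a,235,230,90,80,7))
```

```text
[ 0.4641051  -0.20279588  0.04951089] [ 0.61612609 -0.51408161 -0.19344369] 0.5945908087436464
```

View pics/open.png

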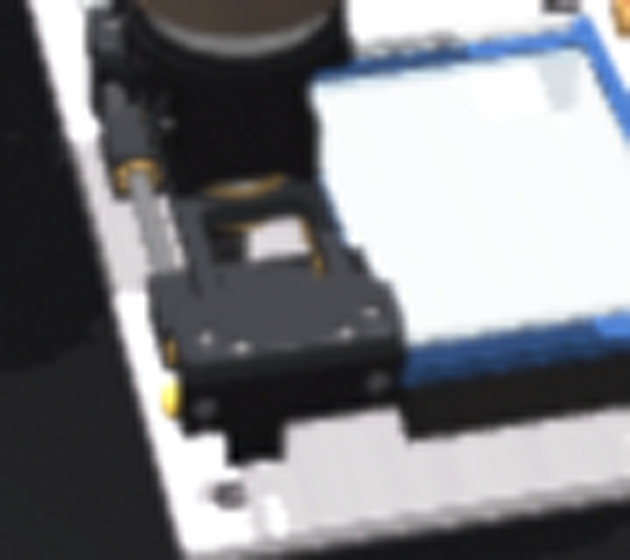

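The near finger (255,455) is now in front of the bar and below it, with the bar's end visible at (170,397). Closing.

move_arm(series=[{"grip":0.4,"xyz":[0,0,0],"angular":[0,0,0]},{"grip":0.2,"xyz":[0,0,0],"angular":[0,0,0]},{"grip":0,"xyz":[0,0,0],"angular":[0,0,0]},{"grip":0,"xyz":[0,0,0],"angular":[0,0,0]},{"grip":0,"xyz":[0,0,0],"angular":[0,0,0]},{"grip":0,"xyz":[0,0,0],"angular":[0,0,0]}])

```text
time_s: 14.05
tcp_pos: [0.4644, -0.2021, 0.0499]
ee_rot: [[0.998, -0.059, 0.001], [-0.059, -0.998, 0.001], [0.0, -0.001, -1.0]]
wrist_force: [-1.3, 4.5, 3.2]
gripper_width: 0.149
gripper_force: 30.0
```

```bash
sed -i 's/back=lambda t:6\*/back=lambda t:-11*/' arc.py; python3 arc.py 0 .45 10 .5
```

```text
0.045 tool y,z [ 0.1 -8.1] angular x -0.022
0.09 tool y,z [ -0.2 -16.2] angular x -0.045
0.135 tool y,z [ -0.9 -24.3] angular x -0.068
0.18 tool y,z [ -1.9 -32.3] angular x -0.09
0.225 tool y,z [ -3.3 -40.2] angular x -0.112
0.27 tool y,z [ -5.  -48.1] angular x -0.135
0.315 tool y,z [ -7.1 -55.9] angular x -0.158
0.36 tool y,z [ -9.6 -63.6] angular x -0.18
0.405 tool y,z [-12.3 -71.1] angular x -0.202
0.45 tool y,z [-15.5 -78.6] angular x -0.225
```

move_arm(series=[{"grip":0,"xyz":[0,0,-8.1],"angular":[-0.022,0,0]},{"grip":0,"xyz":[0,-0.2,-16.2],"angular":[-0.045,0,0]},{"grip":0,"xyz":[0,-0.9,-24.3],"angular":[-0.068,0,0]},{"grip":0,"xyz":[0,-1.9,-32.3],"angular":[-0.09,0,0]},{"grip":0,"xyz":[0,-3.3,-40.2],"angular":[-0.112,0,0]},{"grip":0,"xyz":[0,-5,-48.1],"angular":[-0.135,0,0]},{"grip":0,"xyz":[0,-7.1,-55.9],"angular":[-0.158,0,0]},{"grip":0,"xyz":[0,-9.6,-63.6],"angular":[-0.18,0,0]},{"grip":0,"xyz":[0,-12.3,-71.1],"angular":[-0.202,0,0]},{"grip":0,"xyz":[0,-15.5,-78.6],"angular":[-0.225,0,0]}])

```text
time_s: 15.05
tcp_pos: [0.4652, -0.1869, 0.1281]
ee_rot: [[0.998, -0.057, -0.013], [-0.059, -0.973, -0.223], [-0.0, 0.223, -0.975]]
wrist_force: [1.1, 0.5, -4.1]
gripper_width: 0.148
gripper_force: 30.0
```

```bash
cat >> arc.py <<'E'
# second stage, in tool axes tilted by T0
if len(sys.argv)>5:
    T0=float(sys.argv[5]);print("stage2")
    for a in np.linspace(a0,a1,int(n)+1)[1:]:
        t=T0+k*(a-a0);d=g(a)+back(t)-g(a0)-back(T0)
        ty=np.array([-np.cos(T0),np.sin(T0)]);tz=np.array([-np.sin(T0),-np.cos(T0)])
        print(round(a,3),np.round([d@ty,d@tz],1),round(-(t-T0),3))
E
python3 arc.py .45 .89 10 .5 .225 | sed -n '/stage2/,$p'
python3 -c "
from station import r;s=r.sense();print(s['tcp_pos'],s['ee_rot'],s['wrist_force'])"
```

```text
stage2
0.494 [-1.7 -7.7] -0.022
0.538 [ -3.7 -15.3] -0.044
0.582 [ -6.1 -22.8] -0.066
0.626 [ -8.8 -30.1] -0.088
0.67 [-11.8 -37.4] -0.11
0.714 [-15.1 -44.5] -0.132
0.758 [-18.7 -51.4] -0.154
0.802 [-22.7 -58.2] -0.176
0.846 [-26.9 -64.8] -0.198
0.89 [-31.4 -71.2] -0.22
[ 0.46517204 -0.18689383  0.12810999] [[ 9.98276603e-01 -5.71999439e-02 -1.31145073e-02]
 [-5.86841022e-02 -9.73051447e-01 -2.22995646e-01]
 [-5.75184545e-06  2.23380949e-01 -9.74731220e-01]] [ 1.1297839   0.46150966 -4.08874013]
```

Tracks the arc with low force. On to 0.89.

move_arm(series=[{"grip":0,"xyz":[0,-1.7,-7.7],"angular":[-0.022,0,0]},{"grip":0,"xyz":[0,-3.7,-15.3],"angular":[-0.044,0,0]},{"grip":0,"xyz":[0,-6.1,-22.8],"angular":[-0.066,0,0]},{"grip":0,"xyz":[0,-8.8,-30.1],"angular":[-0.088,0,0]},{"grip":0,"xyz":[0,-11.8,-37.4],"angular":[-0.11,0,0]},{"grip":0,"xyz":[0,-15.1,-44.5],"angular":[-0.132,0,0]},{"grip":0,"xyz":[0,-18.7,-51.4],"angular":[-0.154,0,0]},{"grip":0,"xyz":[0,-22.7,-58.2],"angular":[-0.176,0,0]},{"grip":0,"xyz":[0,-26.9,-64.8],"angular":[-0.198,0,0]},{"grip":0,"xyz":[0,-31.4,-71.2],"angular":[-0.22,0,0]}])

```text
time_s: 16.05
tcp_pos: [0.4677, -0.1407, 0.1915]
ee_rot: [[0.998, -0.053, -0.026], [-0.059, -0.9, -0.432], [-0.0, 0.433, -0.902]]
wrist_force: [-0.4, -2.5, -1.3]
gripper_width: 0.135
gripper_force: 29.6
```

move_arm(series=[{"grip":0,"xyz":[0,0,0],"angular":[0,0,0]},{"grip":0,"xyz":[0,0,0],"angular":[0,0,0]},{"grip":0,"xyz":[0,0,0],"angular":[0,0,0]},{"grip":0,"xyz":[0,0,0],"angular":[0,0,0]}])

```text
time_s: 16.45
tcp_pos: [0.4677, -0.1413, 0.1909]
ee_rot: [[0.998, -0.054, -0.026], [-0.06, -0.901, -0.43], [-0.0, 0.431, -0.902]]
wrist_force: [0.2, -4.2, 1.4]
gripper_width: 0.139
gripper_force: 29.7
```

Run:
```python
from station import r
from h import *
a=r.capture("side");b=r.capture("top");s=r.sense();print(s["tcp_pos"],s["wrist_force"],s["gripper_width"],s["gripper_force"])
cv2.imwrite("pics/fin.png",np.hstack([crop(a,250,170,105,130,4),crop(b,290,150,90,130,4)]))
c,si=np.cos(-.0585),np.sin(-.0585);p=s["tcp_pos"]-[.57203,.00796,0]
y=-si*p[0]+c*p[1]; t=np.arctan2(s["ee_rot"][2,1],-s["ee_rot"][2,2])
bar=np.array([y,p[2]])+.011*np.array([np.sin(t),np.cos(t)]);v=bar-[-.0365,.06]
print("bar rel hinge",v,np.linalg.norm(v),"angle",np.arctan2(v[1],-v[0]))
```

```text
[ 0.4677358  -0.14127     0.19095274] [-1.00473201 -4.49316239  2.85063   ] 0.13568306793233115 29.683302640914917
bar rel hinge [-0.11383445  0.14088005] 0.18112280357465083 angle 0.8911818471479438
```

View pics/fin.png

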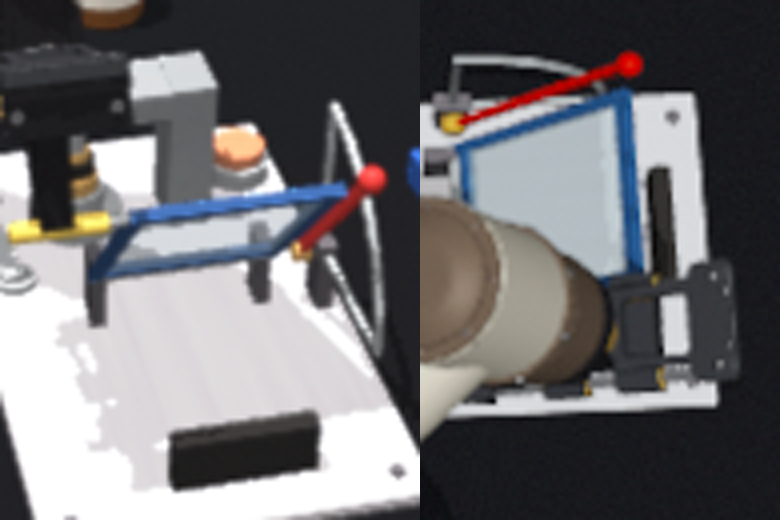

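The shield is up, roughly parallel to the pointer: far free corner at side (344,190), top (632,95); ball at side (372,180), top (631,65). The bar sits near the fingertips. I'll work out the angle.

Run:
```python
from h import *
import pickle
d=pickle.load(open("c0.pkl","rb"));S,T=d["side"],d["top"]
s=lambda x,y:(250+(x+.5)/4-.5,170+(y+.5)/4-.5); t=lambda x,y:(290+(x-420+.5)/4-.5,150+(y+.5)/4-.5)
c,si=np.cos(-.0585),np.sin(-.0585)
def loc(P): q=P-[.57203,.00796,0];return np.array([c*q[0]+si*q[1],-si*q[0]+c*q[1],q[2]])
for n,a,b in(("corner",(344,190),(632,94)),("ball",(372,180),(631,65))):
    p,e=tri(S,s(*a),T,t(*b));q=loc(p);v=q[1:]-[-.0365,.06];print(n,q,e,np.linalg.norm(v),np.arctan2(v[1],-v[0]))
# predicted outline of the far corner for several angles (panel mid-plane)
for A in(.75,.82,.89,.96):
    q=np.array([.093,-.0365-.186*np.cos(A),.06+.186*np.sin(A)]);P=[.57203+c*q[0]-si*q[1],.00796+si*q[0]+c*q[1],q[2]]
    print(A,(proj(S,[P])[0]-[250,170])*4,(proj(T,[P])[0]-[290,150])*4+[420,0])
```

```text
corner [ 0.08831145 -0.15779941  0.20347932] 0.0029630073383263497 0.18788257241066492 0.8689707655463205
ball [ 0.10733762 -0.15761527  0.20853868] 0.001110989759194488 0.19165763380432493 0.8867482562998404
0.75 [352.7018551 223.3971891] [647.43730156  90.02062667]
0.82 [349.21906163 203.00865838] [636.59075966  86.82682118]
0.89 [345.35802734 182.96938152] [624.56979195  83.8818842 ]
0.96 [341.14775136 163.41446443] [611.42750826  81.21160702]
```

Shield ≈0.87, pointer ≈0.887: within tolerance. I'll check that it stays steady for a second.

move_arm(series=[{"grip":0,"xyz":[0,0,0],"angular":[0,0,0]},{"grip":0,"xyz":[0,0,0],"angular":[0,0,0]},{"grip":0,"xyz":[0,0,0],"angular":[0,0,0]},{"grip":0,"xyz":[0,0,0],"angular":[0,0,0]},{"grip":0,"xyz":[0,0,0],"angular":[0,0,0]},{"grip":0,"xyz":[0,0,0],"angular":[0,0,0]},{"grip":0,"xyz":[0,0,0],"angular":[0,0,0]},{"grip":0,"xyz":[0,0,0],"angular":[0,0,0]},{"grip":0,"xyz":[0,0,0],"angular":[0,0,0]},{"grip":0,"xyz":[0,0,0],"angular":[0,0,0]}])

```text
time_s: 17.55
tcp_pos: [0.4677, -0.1411, 0.1911]
ee_rot: [[0.998, -0.053, -0.026], [-0.059, -0.901, -0.43], [-0.0, 0.431, -0.902]]
wrist_force: [-0.8, -5.4, 3.5]
gripper_width: 0.136
gripper_force: 29.7
```

Run:
```python
from station import r
from h import *
import cv2
a=r.capture("side");o=cv2.imread("pics/fin.png")
n=crop(a,250,170,105,130,4);df=cv2.absdiff(n,o[:,:420]).max(2)[180:290,80:400]
# vertical shift of the blue edge and yellow bar between the two pictures
f=lambda im,m:np.mean(np.argwhere(m(im.astype(int))),0)
blue=lambda i:(i[...,0]>i[...,2]+60);yel=lambda i:(i[...,2]>i[...,0]+100)&(i[...,1]>i[...,0]+80)
print(f(n,blue),f(o[:,:420],blue),f(n,yel),f(o[:,:420],yel),df.mean())
s=r.sense();print(s["tcp_pos"],s["wrist_force"],s["gripper_width"],s["gripper_force"])
```

```text
[200.50776778 259.718997  ] [201.00548998 259.49766676] [226.40662374  60.63201472] [226.6792976   61.34658041] 1.77875
[ 0.46774516 -0.14112821  0.19106065] [-0.38657664 -5.80963587  2.66734016] 0.1343145311903412 29.717669785022736
```

Steady, so I'm handing in.

```bash
python3 -c "
from station import r;print(r.finish_job())"
```

```text
the job is handed in; nothing more can be done
None
```

I turned the crank clockwise to its stop, then lifted the shield to about 0.87 rad (pointer about 0.89 rad, tolerance 0.07) and handed the job in with the gripper still holding it; no verdict came back.

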